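# Wedge the rocking lamp supply

### The arm

A 7-joint arm with a two-finger parallel gripper is mounted at the origin on a cart in front of the work surface, level with it; the furniture and walls round the work are solid. World frame = base frame: x ahead of the robot, y to its left, z up, the work surface at z = 0. Lengths are in m, angles in rad, forces in N, time in s.
With the tool pointing down it reaches from about 0.425 to 0.875 m from the base axis. Payload 8.4 kg.
Tool frame: the origin (TCP) lies on the centre line of the jaws, within the pads' length; the fingertips stand tip_extent ahead of it and the grasp point (between the pads) lies 5 mm behind it (tip_extent is the distance from the TCP to the fingertips, in m); z points along the fingers, y is the line along which they close (so a half turn about z gives the same grasp; the last joint's range is limited). The gripper opens to 87 mm and grips with 3 to 60 N. Pads are 19 mm wide; open, the fingers measure 117 mm over their backs; the gripper's body (75 mm by 190 mm) begins 51 mm behind the grasp point.
Start: joints at [1.069, 0.333, 0.04, 1.465, -0.013, 1.343, -0.059], TCP at [0.255, -0.598, 0.237] pointing down, gripper open.
Joint ranges: [-2.58, 2.58], [-0.38, 2.09], [-1.3, 1.39], [0.25, 2.4], [-1.5, 4.64], [0.08, 2.09], [-2.65, 2.65]. Speed limits (rad/s): [2.22, 2.22, 2.79, 2.79, 3.14, 3.14, 3.14].

### API

Orientations are given as a unit quaternion [x, y, z, w].
In Python, from plant import * gives the robot as it stands.
- The arm moves only by the tool arm_command, never from a script. Its argument "increments" is a list of rows, each an object of numbers: "wx", "wy", "wz": the turn, a rotation vector about the tool's x, y, z in rad; "x", "y", "z": the shift along the tool's x, y, z in cm; "grip": the closure, from -1 (fully open) to 1 (shut). A call has exactly 10 rows; each row is the pose to reach, as a shift and turn from the pose commanded when the call began, along the tool's axes at that moment; what a row does not reach only later rows make up. A row lasts 1/12 s, in which the tool goes at most 41.7 mm and 7.16 degrees, less where a joint would pass 70% of its speed; a pose out of reach is approached as far as the arm can. A call with a gripper value outside its range is refused whole. The fingers move at their own pace and stop on an object; "force" is the grip in N (left out, the last holds). Time passes only in rows, so rows that repeat a pose let the fingers close, or fill a call up. It gives the time, the measured TCP pose, the force, the opening and the grip force at its end, in the units of the state.
- read_state(): the state, without advancing time (a new reading comes with each control period).
- snapshot(name): name is "side" or "top"; returns the picture (384x512x3 uint8, red, green, blue); there is no depth.
- camera_model(name): a dict with "mtx" (3x3 intrinsics, pixels), "rvec" (rotation vector, rad) and "tvec" (3), from world to camera coordinates, as OpenCV has them. Camera axes: x right, y down, z forward; pixel columns grow to the right and rows downward; lengths in m; the calibration is good to about 2 mm. A picture is of the moment at which its call begins. camera_model takes no time and is no camera call.
- sign_off(): hands the job in; it is judged then, once.
The state is a dict: "clock": time; "joints": joint angles; "qvel": joint speeds; "effort": joint torques, N m; "ee_pos": TCP position; "tcp_rot": TCP orientation; "contact_force": force on the tool from outside, world axes, zero at the start; "moment": the same for the moment, N m; "grip_width": opening from 0.0 (shut) to 1.0 (fully open); "gripper_force": force on a finger pad.
Only numpy, scipy, OpenCV 4.12 (cv2) and the standard library are available. Lean on these libraries where they do the work, as an engineer would, in place of code of your own. Each camera call takes 0.05 s, during which the arm holds its last target. There are 200 camera calls.

### The job

The grey lamp supply rocks because its front left foot (nearest the robot, on the robot's left) is too short. Gently push the wooden wedge along the table, thin end first, under that foot until the box stands level and no longer rocks, and finish with the fingertips still pressing down firmly on the top of the box above that foot, showing that it stays level. Do not grip or pick up the wedge or the box, do not shove the box along the table, and leave the other things alone.

Things in the scene. Friction and masses are not known exactly. Their poses are not given: they have to be found in the camera images.
- supply: low grey instrument case, 150 (x) x 190 (y) mm, top 63 mm and underside 20 mm above the table, 1.2 to 1.9 kg, loose, on four round rubber feet. Origin on the table level under its middle; x points to its back, y to its left, z up; its aluminium front panel faces its -x. It stands level until pressed.
- foot_spot (a point): point of the table under the middle of the short front left foot (black rubber, 22 mm diameter), at x = -62, y = +82 mm of the box. The foot hangs 5 to 9 mm above the table, how much is not known beforehand: a light press (a few N) on the top above it tips the box by 0.05 to 0.09 rad; released, the box comes back level by itself.
- press_spot (a point): the middle of the small screw head on top of the box, straight above the short foot's centre, 63 mm above the table while the box stands level
- wedge: loose plain wooden wedge lying on the table, 65 g, 50 mm wide (x), 100 mm long (y). Origin at the middle of its underside; its +y points to its thick end, z up. It rises evenly from 2 mm at the thin end (y = -50) to 20 mm at the thick end (y = +50). It starts on the box's left with its thin end towards the short foot, 20 to 60 mm away from it.
- wedge_back (a point): the middle of the wedge's upright thick end face (50 mm wide, 20 mm high), 10 mm above the table: the face to push. When the wedge meets the foot the push is felt to rise from under 1 N to several N; beyond about 5 N the box begins to slide along.
- wedge_tip (a point): the middle of the wedge's thin end, 1 mm above the table
- mug: grey stoneware mug, 72 x 102 x 89 mm, loose bystander; origin at its underside
- stain_bottle: small purple bottle with white cap, 32 mm diameter, 75 mm tall, standing in front of the box, loose bystander; origin at its underside
- lens_wipes: small white and blue carton, 86 x 51 x 62 mm, loose bystander; origin at its underside
- vernier: steel caliper lying flat, 52 x 200 x 10 mm, loose bystander; origin at its underside
- tape_roll: roll of grey cloth tape lying flat, 104 mm diameter, 47 mm high, loose bystander; origin at its underside
- pen: red and white pen lying flat, 11 x 140 x 12 mm, loose bystander; origin at its underside
Not all that is in view belongs to the job. Leave any black or turquoise look-alike of the wedge alone.

How it is judged:
By the outcome, as a careful person would: the job done as asked, in the order asked, and still so for the second after the job is handed in, while the arm keeps its last pose, push and grip.
It also fails if it takes over 48 s, if anything falls off the work surface, if the arm or the gripper's body presses on something with over 40 N, if the wrist force passes 120 N, or if a joint passes its speed limit or range.

## Working session

There is one attempt and no reset: what is moved stays moved. The work goes in short steps, Python scripts to look and compute and a tool call to move; the robot and the scene stay as the last step left them, time stands still between calls to the robot, and variables do not carry over. Pictures are saved under pics/ and viewed, at most 10 in all, crops included, and the job is handed in when it is done.

Besides the shell and the picture viewer there is one more tool, called after ">>>" as name(argument=value, ...), one argument or row to a line, values as JSON. arm_command: Moves the arm, as the interface text tells. Its arguments: {"type":"object","properties":{"increments":{"type":"array"},"force":{"type":"number"}},"required":["increments"]}

```bash
mkdir -p pics
python3 - <<'E'
from plant import *
import cv2
for n in("top","side"):
    cv2.imwrite(f"pics/{n}0.png",cv2.cvtColor(snapshot(n),cv2.COLOR_RGB2BGR)); print(camera_model(n))
s=read_state(); print(s)
try: print(tip_extent)
except Exception as e: print(e); import plant; print(dir(plant))
E
```

```text
{'mtx': array([[405.75147728,   0.        , 258.29807257],
       [  0.        , 405.75147728, 193.87552422],
       [  0.        ,   0.        ,   1.        ]]), 'rvec': array([ 2.14159954, -2.05443291,  0.2335751 ]), 'tvec': array([-0.02673221,  0.61152758,  0.9939095 ])}
{'mtx': array([[422.16766687,   0.        , 254.68499166],
       [  0.        , 422.16766687, 193.23706966],
       [  0.        ,   0.        ,   1.        ]]), 'rvec': array([ 2.22801361, -0.17905948,  0.0658207 ]), 'tvec': array([-0.58972788,  0.12599442,  1.26764161])}
{'clock': 0.1, 'joints': array([ 1.06879874,  0.33382394,  0.0398821 ,  1.46618974, -0.01340964,
        1.34328339, -0.05848319]), 'qvel': array([-1.82073508e-04, -1.46980222e-03,  9.09813409e-04, -1.12120024e-03,
        4.17847859e-04,  3.70645344e-05,  3.30692404e-04]), 'effort': array([ 6.01898704e-03, -6.57805324e+01,  1.34109870e+00, -4.04703248e+01,
       -5.96776069e-02,  4.10210690e-02,  1.61916535e-05]), 'ee_pos': array([ 0.25461362, -0.59761939,  0.23575547]), 'tcp_rot': array([ 9.79788406e-01,  2.00035402e-01, -1.87173672e-04, -6.94389023e-04]), 'contact_force': array([ 0.61388574, -0.30728548,  0.0096999 ]), 'moment': array([ 0.01249323,  0.01041956, -0.0041296 ]), 'gripper_force': 0.0, 'grip_width': 1.0036952008136544}
0.014
```

View pics/top0.png

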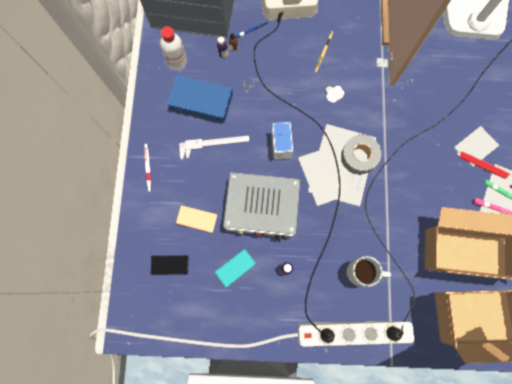

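View pics/side0.png

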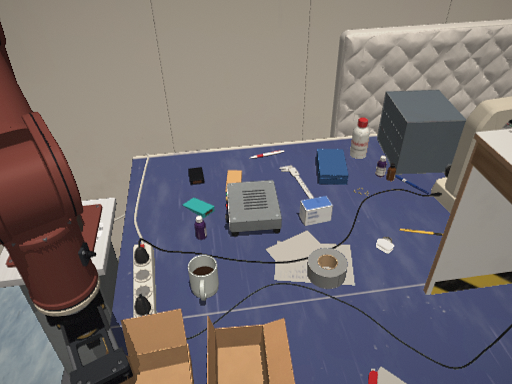

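```bash
cat > h.py <<'E'
from plant import *
import cv2, numpy as np
from scipy.spatial.transform import Rotation as Rot
def snap(n): return cv2.cvtColor(snapshot(n),cv2.COLOR_RGB2BGR)
def ray(n,uv,z):
    m=camera_model(n); R=cv2.Rodrigues(m["rvec"])[0]; t=m["tvec"]
    uv=np.atleast_2d(np.array(uv,float)); d=np.c_[uv,np.ones(len(uv))]@np.linalg.inv(m["mtx"]).T@R
    c=-R.T@t; return (c+d*((z-c[2])/d[:,2])[:,None])
def proj(n,p):
    m=camera_model(n); return cv2.projectPoints(np.atleast_2d(np.array(p,float)),m["rvec"],m["tvec"],m["mtx"],None)[0][:,0]
def blob(img,lo,hi,roi):
    x0,y0,x1,y1=roi; h=cv2.cvtColor(img,cv2.COLOR_BGR2HSV); k=np.zeros(h.shape[:2],np.uint8)
    k[y0:y1,x0:x1]=cv2.inRange(h,lo,hi)[y0:y1,x0:x1]
    c=max(cv2.findContours(k,cv2.RETR_EXTERNAL,cv2.CHAIN_APPROX_NONE)[0],key=cv2.contourArea)
    return c[:,0].astype(np.float32)
E
python3 - <<'E'
from h import *
t=cv2.imread("pics/top0.png"); s=cv2.imread("pics/side0.png")
w=blob(t,(8,60,120),(28,255,255),(165,195,222,240)); r=cv2.boxPoints(cv2.minAreaRect(w))
print("wedge top px",r.round(1).tolist()); print(ray("top",r,.011)[:,:2].round(4).tolist())
b=blob(t,(0,0,60),(180,70,255),(215,165,310,245)); r=cv2.boxPoints(cv2.minAreaRect(b))
print("box px",r.round(1).tolist()); print(ray("top",r,.063)[:,:2].round(4).tolist())
c1=cv2.resize(t[160:290,150:310],None,fx=5,fy=5,interpolation=cv2.INTER_CUBIC)[:600]
c2=cv2.resize(s[155:245,180:300],None,fx=5,fy=5,interpolation=cv2.INTER_CUBIC)
cv2.imwrite("pics/c1.png",c1[:600,:800]);cv2.imwrite("pics/c2.png",c2)
E
```

```text
wedge top px [[175.39999389648438, 223.60000610351562], [180.10000610351562, 204.8000030517578], [216.8000030517578, 213.89999389648438], [212.10000610351562, 232.8000030517578]]
[[0.5333, 0.2217], [0.586, 0.2133], [0.5646, 0.1106], [0.5124, 0.12]]
box px [[220.3000030517578, 231.89999389648438], [228.60000610351562, 168.6999969482422], [303.6000061035156, 178.5], [295.29998779296875, 241.6999969482422]]
[[0.509, 0.0926], [0.6795, 0.0812], [0.6606, -0.1199], [0.4918, -0.1016]]
```

View pics/c1.png

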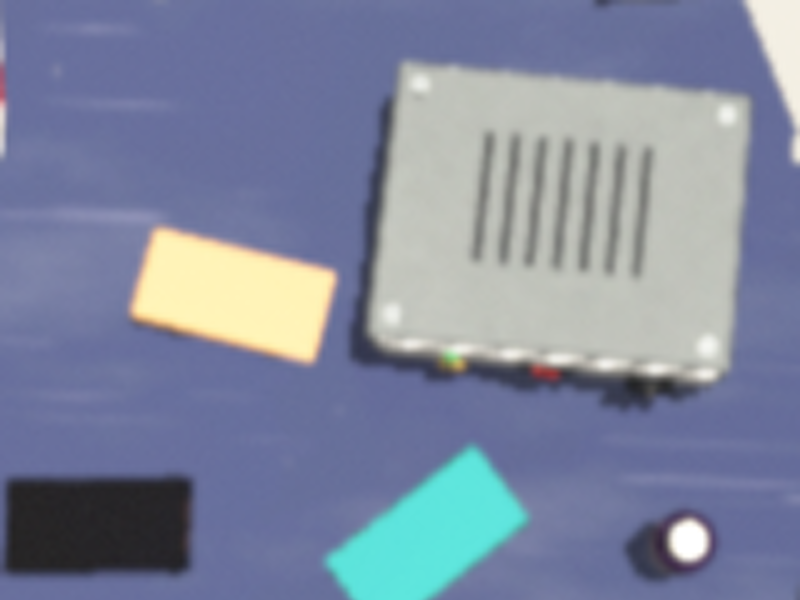

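View pics/c2.png

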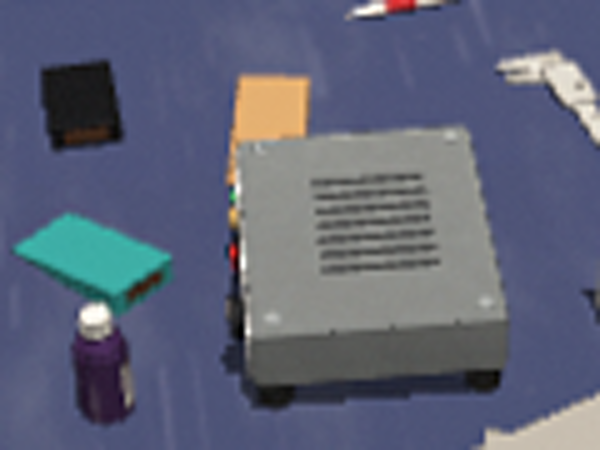

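The crops show the plain wooden wedge at top (197,219). The look-alikes are the black one at (170,265) and the turquoise one at (235,268), and I'll leave both alone. The box's four screws are in view, and the one above the short foot is at about (228,223) px.

Run:
```python
from h import *
t=cv2.imread("pics/top0.png"); g=cv2.cvtColor(t,cv2.COLOR_BGR2GRAY).astype(float)
P=[]
for x,y in [(421,82),(727,115),(391,314),(707,345)]:
    u,v=150+(x+.5)/5-.5,160+(y+.5)/5-.5; i,j=int(round(u)),int(round(v))
    a=g[j-2:j+3,i-2:i+3]; a=np.clip(a-np.median(a)-4,0,None); Y,X=np.mgrid[j-2:j+3,i-2:i+3]
    print((u,v),((a*X).sum()/a.sum(),(a*Y).sum()/a.sum())); P.append(((a*X).sum()/a.sum(),(a*Y).sum()/a.sum()))
Q=ray("top",P,.063)[:,:2]; print("FL?",Q.round(4).tolist())
M=np.array([[62,82],[62,-82],[-62,82],[-62,-82]])/1000
c=Q.mean(0); A=Q-c; th=np.arctan2((M[:,0]*A[:,1]-M[:,1]*A[:,0]).sum(),(M*A).sum())
R=np.array([[np.cos(th),-np.sin(th)],[np.sin(th),np.cos(th)]]); print("box",c,th,"res",(Q-(M@R.T+c)).round(4).tolist())
F=R@[-.062,.082]+c; print("foot",F)
# wedge: corners in order by visible top; thick end z=.02, thin z=.002
w=cv2.boxPoints(cv2.minAreaRect(blob(t,(8,60,120),(28,255,255),(165,195,222,240))))+0.
k=np.vstack([ray("top",w[:2],.02),ray("top",w[2:],.002)])[:,:2]
print(k.round(4).tolist()); b=k[:2].mean(0); tip=k[2:].mean(0); d=(tip-b)/np.linalg.norm(tip-b)
print("back",b,"tip",tip,"len",np.linalg.norm(tip-b),"dir",np.arctan2(d[1],d[0]))
f=F-b; print("foot along",f@d,"lateral",d[0]*f[1]-d[1]*f[0], "box -y dir",np.arctan2(*(-R[:,1])[::-1]))
s=read_state(); print(Rot.from_quat(s["tcp_rot"]).as_matrix().round(4))
```

```text
(233.8, 176.0) (np.float64(233.6206896551724), np.float64(176.18965517241378))
(295.0, 182.6) (np.float64(294.97777777777776), np.float64(182.47222222222223))
(227.8, 222.4) (np.float64(227.96363636363637), np.float64(222.27272727272728))
(291.0, 228.6) (np.float64(291.03053435114504), np.float64(228.76335877862596))
FL? [[0.6593, 0.0665], [0.6488, -0.0973], [0.5348, 0.0743], [0.5246, -0.0897]]
box [ 0.59188519 -0.011541  ] -0.06259528818623973 res [[0.0004, 0.0001], [0.0002, -0.0], [-0.0003, 0.0001], [-0.0002, -0.0002]]
foot [0.53513608 0.07417678]
[[0.532, 0.2198], [0.5843, 0.2115], [0.5662, 0.1117], [0.5136, 0.1211]]
back [0.55814488 0.21561385] tip [0.53988971 0.11639673] len 0.10088253843382862 dir -1.7527533780627924
foot along 0.14326569339182446 lateral 0.0029647364490289416 box -y dir -1.6333916149811363
[[ 9.20e-01  3.92e-01 -6.00e-04]
 [ 3.92e-01 -9.20e-01  1.30e-03]
 [-1.00e-04 -1.40e-03 -1.00e+00]]
```

>>> arm_command(
  increments=[
    {"z":-4,"grip":1},
    {"z":-8,"grip":1},
    {"x":3,"y":-2.4,"z":-8,"grip":1},
    {"x":6,"y":-4.8,"z":-8,"grip":1},
    {"x":9,"y":-7.2,"z":-8,"grip":1},
    {"x":12,"y":-9.6,"z":-8,"grip":1},
    {"x":15,"y":-12,"z":-8,"grip":1},
    {"x":18,"y":-14.4,"z":-8,"grip":1},
    {"x":21,"y":-16.8,"z":-8,"grip":1},
    {"x":24,"y":-19,"z":-8,"grip":1},
  ],
  force=20,
)

```text
invalid input at $.increments[0]: expected keys wx, wy, wz, x, y, z, grip
```

```bash
cat >> h.py <<'E'
def go(p,ang):
    s=read_state(); R=Rot.from_quat(s["tcp_rot"]).as_matrix()
    dl=R.T@(np.array(p)-s["ee_pos"])*100
    # target orientation: tool down, tool x at world angle ang
    c,q=np.cos(ang),np.sin(ang); T=np.array([[c,q,0],[q,-c,0],[0,0,-1.]])
    w=Rot.from_matrix(R.T@T).as_rotvec()
    print("t",s["clock"],"at",s["ee_pos"].round(4),"F",s["contact_force"].round(2),"grip",round(s["grip_width"],3),"\nshift cm",dl.round(2),"dist",np.linalg.norm(dl).round(2),"w",w.round(3),"j",s["joints"].round(2))
E
python3 - <<'E'
from h import *
go((.563,.25,.12),1.389)
E
```

```text
t 0.1 at [ 0.2546 -0.5976  0.2358] F [ 0.61 -0.31  0.01] grip 1.004 
shift cm [ 61.6  -65.87  11.66] dist 90.94 w [-0.001 -0.001 -0.986] j [ 1.07  0.33  0.04  1.47 -0.01  1.34 -0.06]
```

>>> arm_command(
  increments=[
    {"wx":0,"wy":0,"wz":0,"x":0,"y":0,"z":-4,"grip":1},
    {"wx":0,"wy":0,"wz":0,"x":0,"y":0,"z":-8,"grip":1},
    {"wx":0,"wy":0,"wz":0,"x":3,"y":-2.4,"z":-8,"grip":1},
    {"wx":0,"wy":0,"wz":0,"x":6,"y":-4.8,"z":-8,"grip":1},
    {"wx":0,"wy":0,"wz":0,"x":9,"y":-7.2,"z":-8,"grip":1},
    {"wx":0,"wy":0,"wz":0,"x":12,"y":-9.6,"z":-8,"grip":1},
    {"wx":0,"wy":0,"wz":0,"x":15,"y":-12,"z":-8,"grip":1},
    {"wx":0,"wy":0,"wz":0,"x":18,"y":-14.4,"z":-8,"grip":1},
    {"wx":0,"wy":0,"wz":0,"x":21,"y":-16.8,"z":-8,"grip":1},
    {"wx":0,"wy":0,"wz":0,"x":24,"y":-19,"z":-8,"grip":1},
  ],
  force=20,
)

```text
clock: 0.93
ee_pos: [0.4014, -0.327, 0.3164]
tcp_rot: [0.98, 0.2, -0.0, -0.0]
contact_force: [0.2, -0.9, 0.6]
grip_width: 0.326
gripper_force: 0.0
```

Run:
```python
from h import *
go((.563,.25,.15),1.389)
```

```text
t 0.9333 at [ 0.4014 -0.327   0.3164] F [ 0.19 -0.94  0.61] grip 0.326 
shift cm [ 37.49 -46.74  16.64] dist 62.19 w [-0.     0.    -0.986] j [ 0.76  0.04 -0.17  1.65  0.01  1.45 -0.58]
```

>>> arm_command(
  increments=[
    {"wx":0,"wy":0,"wz":-0.1,"x":2.2,"y":-2.8,"z":0,"grip":1},
    {"wx":0,"wy":0,"wz":-0.2,"x":4.4,"y":-5.6,"z":0,"grip":1},
    {"wx":0,"wy":0,"wz":-0.3,"x":6.6,"y":-8.4,"z":0,"grip":1},
    {"wx":0,"wy":0,"wz":-0.4,"x":8.8,"y":-11.2,"z":0,"grip":1},
    {"wx":0,"wy":0,"wz":-0.5,"x":11,"y":-14,"z":0,"grip":1},
    {"wx":0,"wy":0,"wz":-0.6,"x":13.2,"y":-16.8,"z":0,"grip":1},
    {"wx":0,"wy":0,"wz":-0.7,"x":15.4,"y":-19.6,"z":0,"grip":1},
    {"wx":0,"wy":0,"wz":-0.8,"x":17.6,"y":-22.4,"z":0,"grip":1},
    {"wx":0,"wy":0,"wz":-0.9,"x":19.8,"y":-25.2,"z":0,"grip":1},
    {"wx":0,"wy":0,"wz":-0.986,"x":22,"y":-28,"z":0,"grip":1},
  ],
)

```text
clock: 1.77
ee_pos: [0.4936, 0.0164, 0.3165]
tcp_rot: [0.767, 0.642, -0.0, 0.0]
contact_force: [0.5, 0.5, 0.5]
grip_width: 0.007
gripper_force: 0.0
```

Run:
```python
from h import *
go((.5645,.25,.12),1.389)
```

```text
t 1.7667 at [0.4936 0.0164 0.3165] F [0.51 0.5  0.54] grip 0.007 
shift cm [24.24  2.86 19.64] dist 31.33 w [-0.     0.     0.005] j [ 0.41  0.01 -0.53  1.68  0.    1.45 -0.3 ]
```

>>> arm_command(
  increments=[
    {"wx":0,"wy":0,"wz":0.005,"x":3.4,"y":0.4,"z":0,"grip":1},
    {"wx":0,"wy":0,"wz":0.005,"x":6.8,"y":0.8,"z":0,"grip":1},
    {"wx":0,"wy":0,"wz":0.005,"x":10.2,"y":1.2,"z":1.8,"grip":1},
    {"wx":0,"wy":0,"wz":0.005,"x":13.5,"y":1.6,"z":4,"grip":1},
    {"wx":0,"wy":0,"wz":0.005,"x":16.5,"y":2,"z":6.5,"grip":1},
    {"wx":0,"wy":0,"wz":0.005,"x":19.2,"y":2.3,"z":9.2,"grip":1},
    {"wx":0,"wy":0,"wz":0.005,"x":21.8,"y":2.6,"z":12,"grip":1},
    {"wx":0,"wy":0,"wz":0.005,"x":24.2,"y":2.9,"z":15,"grip":1},
    {"wx":0,"wy":0,"wz":0.005,"x":24.2,"y":2.9,"z":18,"grip":1},
    {"wx":0,"wy":0,"wz":0.005,"x":24.2,"y":2.9,"z":19.6,"grip":1},
  ],
)

```text
clock: 2.6
ee_pos: [0.5639, 0.2487, 0.1162]
tcp_rot: [0.769, 0.639, -0.002, -0.001]
contact_force: [-0.2, -0.8, -0.5]
grip_width: 0.005
gripper_force: 0.0
```

Run:
```python
from h import *
go((.5645,.25,.022),1.389)
```

```text
t 2.6 at [0.5639 0.2487 0.1162] F [-0.18 -0.84 -0.53] grip 0.005 
shift cm [0.15 0.08 9.42] dist 9.42 w [-0.005  0.002 -0.002] j [ 0.03  0.44 -0.66  1.66  0.29  1.15 -0.88]
```

>>> arm_command(
  increments=[
    {"wx":0,"wy":0,"wz":0,"x":0.1,"y":0.1,"z":2,"grip":1},
    {"wx":0,"wy":0,"wz":0,"x":0.1,"y":0.1,"z":4,"grip":1},
    {"wx":0,"wy":0,"wz":0,"x":0.1,"y":0.1,"z":6,"grip":1},
    {"wx":0,"wy":0,"wz":0,"x":0.1,"y":0.1,"z":7.5,"grip":1},
    {"wx":0,"wy":0,"wz":0,"x":0.1,"y":0.1,"z":8.5,"grip":1},
    {"wx":0,"wy":0,"wz":0,"x":0.1,"y":0.1,"z":9.3,"grip":1},
    {"wx":0,"wy":0,"wz":0,"x":0.1,"y":0.1,"z":9.3,"grip":1},
    {"wx":0,"wy":0,"wz":0,"x":0.1,"y":0.1,"z":9.3,"grip":1},
    {"wx":0,"wy":0,"wz":0,"x":0.1,"y":0.1,"z":9.3,"grip":1},
    {"wx":0,"wy":0,"wz":0,"x":0.1,"y":0.1,"z":9.3,"grip":1},
  ],
)

```text
clock: 3.43
ee_pos: [0.5679, 0.2486, 0.0287]
tcp_rot: [0.77, 0.638, 0.001, 0.0]
contact_force: [0.9, -0.4, 0.4]
grip_width: 0.007
gripper_force: 0.0
```

Run:
```python
from h import *
go((.558,.2156,.022),1.389)
t=snap("top");s=snap("side")
cv2.imwrite("pics/a.png",np.vstack([cv2.resize(t[140:290,130:310],(540,450)),]) )
```

```text
t 3.4333 at [0.5679 0.2486 0.0287] F [ 0.88 -0.44  0.39] grip 0.007 
shift cm [-3.43 -0.36  0.67] dist 3.51 w [ 0.001 -0.001 -0.005] j [-0.    0.54 -0.62  1.72  0.36  1.   -0.94]
```

View pics/a.png

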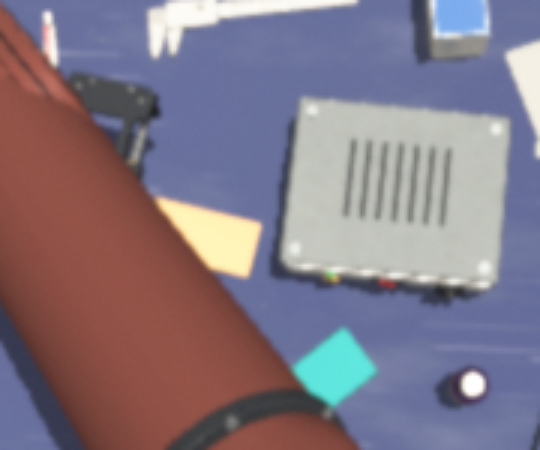

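>>> arm_command(
  increments=[
    {"wx":0,"wy":0,"wz":0,"x":-0.4,"y":-0.2,"z":0.3,"grip":1},
    {"wx":0,"wy":0,"wz":0,"x":-0.8,"y":-0.35,"z":0.5,"grip":1},
    {"wx":0,"wy":0,"wz":0,"x":-1.2,"y":-0.35,"z":0.5,"grip":1},
    {"wx":0,"wy":0,"wz":0,"x":-1.6,"y":-0.35,"z":0.5,"grip":1},
    {"wx":0,"wy":0,"wz":0,"x":-2.0,"y":-0.35,"z":0.5,"grip":1},
    {"wx":0,"wy":0,"wz":0,"x":-2.3,"y":-0.35,"z":0.5,"grip":1},
    {"wx":0,"wy":0,"wz":0,"x":-2.6,"y":-0.35,"z":0.5,"grip":1},
    {"wx":0,"wy":0,"wz":0,"x":-2.9,"y":-0.35,"z":0.5,"grip":1},
    {"wx":0,"wy":0,"wz":0,"x":-3.2,"y":-0.35,"z":0.5,"grip":1},
    {"wx":0,"wy":0,"wz":0,"x":-3.5,"y":-0.35,"z":0.5,"grip":1},
  ],
)

```text
clock: 4.37
ee_pos: [0.5573, 0.2144, 0.0227]
tcp_rot: [0.77, 0.638, 0.0, -0.0]
contact_force: [-0.7, 0.3, 0.1]
grip_width: 0.009
gripper_force: 0.2
```

```bash
cat >> h.py <<'E'
B=np.array([.5581,.2156]);D=np.array([-.181,-.9835])
def along():
    s=read_state(); p=s["ee_pos"][:2]-B; F=s["contact_force"]
    print("along",(p@D*1000).round(1),"lat",((D[0]*p[1]-D[1]*p[0])*1000).round(1),"push N",-(F[:2]@D).round(2),"Fz",F[2].round(2))
def wedge(t):
    w=blob(t,(8,60,120),(28,255,255),(165,185,250,250)); print("tip-most px",w[np.argmax(w[:,0])], "area",cv2.contourArea(w))
    P=ray("top",w,.006)[:,:2]-B; print("visible along max",(P@D).max().round(4))
E
python3 - <<'E'
from h import *
go((.5345,.0873,.022),1.389); along(); wedge(snap("top"))
E
```

```text
t 4.3667 at [0.5573 0.2144 0.0227] F [-0.66  0.32  0.09] grip 0.009 
shift cm [-12.91   0.12   0.06] dist 12.91 w [ 0.    -0.    -0.005] j [ 0.05  0.51 -0.62  1.78  0.35  0.96 -0.89]
along 1.3 lat -0.6 push N 0.19 Fz 0.09
tip-most px [221. 217.] area 340.0
visible along max 0.1148
```

>>> arm_command(
  increments=[
    {"wx":0,"wy":0,"wz":0,"x":-0.3,"y":0,"z":0,"grip":1},
    {"wx":0,"wy":0,"wz":0,"x":-0.6,"y":0,"z":0,"grip":1},
    {"wx":0,"wy":0,"wz":0,"x":-0.9,"y":0,"z":0,"grip":1},
    {"wx":0,"wy":0,"wz":0,"x":-1.2,"y":0,"z":0,"grip":1},
    {"wx":0,"wy":0,"wz":0,"x":-1.5,"y":0,"z":0,"grip":1},
    {"wx":0,"wy":0,"wz":0,"x":-1.8,"y":0,"z":0,"grip":1},
    {"wx":0,"wy":0,"wz":0,"x":-2.1,"y":0,"z":0,"grip":1},
    {"wx":0,"wy":0,"wz":0,"x":-2.4,"y":0,"z":0,"grip":1},
    {"wx":0,"wy":0,"wz":0,"x":-2.7,"y":0,"z":0,"grip":1},
    {"wx":0,"wy":0,"wz":0,"x":-3.0,"y":0,"z":0,"grip":1},
  ],
)

```text
clock: 5.25
ee_pos: [0.5517, 0.1848, 0.0226]
tcp_rot: [0.77, 0.638, 0.0, -0.0]
contact_force: [0.7, 1.7, 1.0]
grip_width: 0.004
gripper_force: 0.3
```

Run:
```python
from h import *
along()
```

```text
along 31.5 lat -0.7 push N 1.76 Fz 0.99
```

>>> arm_command(
  increments=[
    {"wx":0,"wy":0,"wz":0,"x":-0.05,"y":0,"z":0,"grip":1},
    {"wx":0,"wy":0,"wz":0,"x":-0.1,"y":0,"z":0,"grip":1},
    {"wx":0,"wy":0,"wz":0,"x":-0.15,"y":0,"z":0,"grip":1},
    {"wx":0,"wy":0,"wz":0,"x":-0.2,"y":0,"z":0,"grip":1},
    {"wx":0,"wy":0,"wz":0,"x":-0.25,"y":0,"z":0,"grip":1},
    {"wx":0,"wy":0,"wz":0,"x":-0.3,"y":0,"z":0,"grip":1},
    {"wx":0,"wy":0,"wz":0,"x":-0.35,"y":0,"z":0,"grip":1},
    {"wx":0,"wy":0,"wz":0,"x":-0.4,"y":0,"z":0,"grip":1},
    {"wx":0,"wy":0,"wz":0,"x":-0.4,"y":0,"z":0,"grip":1},
    {"wx":0,"wy":0,"wz":0,"x":-0.4,"y":0,"z":0,"grip":1},
  ],
)

```text
clock: 6.08
ee_pos: [0.5509, 0.1811, 0.0226]
tcp_rot: [0.77, 0.638, -0.0, -0.0]
contact_force: [0.4, -0.2, -0.8]
grip_width: 0.005
gripper_force: 0.0
```

Run:
```python
from h import *
along()
```

```text
along 35.2 lat -0.8 push N -0.17 Fz -0.85
```

>>> arm_command(
  increments=[
    {"wx":0,"wy":0,"wz":0,"x":-0.05,"y":0,"z":0,"grip":1},
    {"wx":0,"wy":0,"wz":0,"x":-0.1,"y":0,"z":0,"grip":1},
    {"wx":0,"wy":0,"wz":0,"x":-0.15,"y":0,"z":0,"grip":1},
    {"wx":0,"wy":0,"wz":0,"x":-0.2,"y":0,"z":0,"grip":1},
    {"wx":0,"wy":0,"wz":0,"x":-0.25,"y":0,"z":0,"grip":1},
    {"wx":0,"wy":0,"wz":0,"x":-0.3,"y":0,"z":0,"grip":1},
    {"wx":0,"wy":0,"wz":0,"x":-0.35,"y":0,"z":0,"grip":1},
    {"wx":0,"wy":0,"wz":0,"x":-0.4,"y":0,"z":0,"grip":1},
    {"wx":0,"wy":0,"wz":0,"x":-0.45,"y":0,"z":0,"grip":1},
    {"wx":0,"wy":0,"wz":0,"x":-0.5,"y":0,"z":0,"grip":1},
  ],
)

```text
clock: 6.92
ee_pos: [0.55, 0.1762, 0.0226]
tcp_rot: [0.77, 0.638, 0.0, -0.0]
contact_force: [0.9, 0.6, 0.0]
grip_width: 0.006
gripper_force: 0.2
```

```bash
cat >> h.py <<'E'
def avg(n=5):
    L=[]
    for i in range(n):
        L.append(read_state()["contact_force"]); img=snap("top")
    along(); F=np.mean(L,0); print("t",read_state()["clock"],"mean F",F.round(2),"push",-(F[:2]@D).round(2))
    return img
def box(img):
    g=cv2.cvtColor(img,cv2.COLOR_BGR2GRAY).astype(float); out=[]
    for u,v in [(233.6,176.2),(295,182.5),(228,222.3),(291,228.8)]:
        i,j=int(round(u)),int(round(v)); a=g[j-2:j+3,i-2:i+3]; a=np.clip(a-np.median(a)-4,0,None); Y,X=np.mgrid[j-2:j+3,i-2:i+3]
        out.append((round((a*X).sum()/a.sum(),1),round((a*Y).sum()/a.sum(),1)))
    print("screws",[tuple(map(float,o)) for o in out])
E
python3 - <<'E'
from h import *
box(avg())
E
```

```text
along 40.3 lat -0.8 push N 0.37 Fz 0.01
t 7.1667 mean F [0.32 0.54 0.03] push 0.59
screws [(233.6, 176.2), (295.0, 182.5), (228.0, 222.3), (291.0, 228.8)]
```

>>> arm_command(
  increments=[
    {"wx":0,"wy":0,"wz":0,"x":-0.05,"y":0,"z":0,"grip":1},
    {"wx":0,"wy":0,"wz":0,"x":-0.1,"y":0,"z":0,"grip":1},
    {"wx":0,"wy":0,"wz":0,"x":-0.15,"y":0,"z":0,"grip":1},
    {"wx":0,"wy":0,"wz":0,"x":-0.2,"y":0,"z":0,"grip":1},
    {"wx":0,"wy":0,"wz":0,"x":-0.25,"y":0,"z":0,"grip":1},
    {"wx":0,"wy":0,"wz":0,"x":-0.3,"y":0,"z":0,"grip":1},
    {"wx":0,"wy":0,"wz":0,"x":-0.35,"y":0,"z":0,"grip":1},
    {"wx":0,"wy":0,"wz":0,"x":-0.4,"y":0,"z":0,"grip":1},
    {"wx":0,"wy":0,"wz":0,"x":-0.4,"y":0,"z":0,"grip":1},
    {"wx":0,"wy":0,"wz":0,"x":-0.4,"y":0,"z":0,"grip":1},
  ],
)

```text
clock: 8.0
ee_pos: [0.5493, 0.1722, 0.0226]
tcp_rot: [0.77, 0.638, -0.0, 0.0]
contact_force: [0.5, -0.6, -0.0]
grip_width: 0.002
gripper_force: 0.0
```

```bash
python3 -c "
from h import *
box(avg())"
```

```text
along 44.2 lat -0.8 push N 0.6 Fz 0.15
t 8.25 mean F [ 0.09 -0.31  0.2 ] push -0.29
screws [(233.6, 176.2), (295.0, 182.5), (228.0, 222.3), (291.0, 228.8)]
```

>>> arm_command(
  increments=[
    {"wx":0,"wy":0,"wz":0,"x":-0.05,"y":0,"z":0,"grip":1},
    {"wx":0,"wy":0,"wz":0,"x":-0.1,"y":0,"z":0,"grip":1},
    {"wx":0,"wy":0,"wz":0,"x":-0.15,"y":0,"z":0,"grip":1},
    {"wx":0,"wy":0,"wz":0,"x":-0.2,"y":0,"z":0,"grip":1},
    {"wx":0,"wy":0,"wz":0,"x":-0.25,"y":0,"z":0,"grip":1},
    {"wx":0,"wy":0,"wz":0,"x":-0.3,"y":0,"z":0,"grip":1},
    {"wx":0,"wy":0,"wz":0,"x":-0.35,"y":0,"z":0,"grip":1},
    {"wx":0,"wy":0,"wz":0,"x":-0.4,"y":0,"z":0,"grip":1},
    {"wx":0,"wy":0,"wz":0,"x":-0.4,"y":0,"z":0,"grip":1},
    {"wx":0,"wy":0,"wz":0,"x":-0.4,"y":0,"z":0,"grip":1},
  ],
)

```text
clock: 9.08
ee_pos: [0.5485, 0.1683, 0.0226]
tcp_rot: [0.77, 0.638, -0.0, 0.0]
contact_force: [-0.1, 0.7, -0.1]
grip_width: 0.003
gripper_force: 0.0
```

```bash
python3 -c "
from h import *
box(avg())"
```

```text
along 48.2 lat -0.9 push N 0.5 Fz -0.16
t 9.3333 mean F [-0.2  -0.26 -0.11] push -0.3
screws [(233.6, 176.2), (295.0, 182.5), (228.0, 222.3), (291.0, 228.8)]
```

>>> arm_command(
  increments=[
    {"wx":0,"wy":0,"wz":0,"x":-0.05,"y":0,"z":0,"grip":1},
    {"wx":0,"wy":0,"wz":0,"x":-0.1,"y":0,"z":0,"grip":1},
    {"wx":0,"wy":0,"wz":0,"x":-0.15,"y":0,"z":0,"grip":1},
    {"wx":0,"wy":0,"wz":0,"x":-0.2,"y":0,"z":0,"grip":1},
    {"wx":0,"wy":0,"wz":0,"x":-0.25,"y":0,"z":0,"grip":1},
    {"wx":0,"wy":0,"wz":0,"x":-0.3,"y":0,"z":0,"grip":1},
    {"wx":0,"wy":0,"wz":0,"x":-0.35,"y":0,"z":0,"grip":1},
    {"wx":0,"wy":0,"wz":0,"x":-0.4,"y":0,"z":0,"grip":1},
    {"wx":0,"wy":0,"wz":0,"x":-0.4,"y":0,"z":0,"grip":1},
    {"wx":0,"wy":0,"wz":0,"x":-0.4,"y":0,"z":0,"grip":1},
  ],
)

```text
clock: 10.17
ee_pos: [0.5478, 0.1644, 0.0226]
tcp_rot: [0.77, 0.638, -0.0, 0.0]
contact_force: [0.1, 0.4, -0.6]
grip_width: 0.01
gripper_force: 0.0
```

```bash
python3 -c "
from h import *
i=avg();box(i);cv2.imwrite('pics/b.png',cv2.resize(i[140:290,130:310],(720,600)))"
```

```text
along 52.2 lat -0.9 push N -0.04 Fz -0.96
t 10.4167 mean F [ 0.2   0.01 -0.13] push 0.04
screws [(233.6, 176.2), (295.0, 182.5), (228.0, 222.3), (291.0, 228.8)]
```

View pics/b.png

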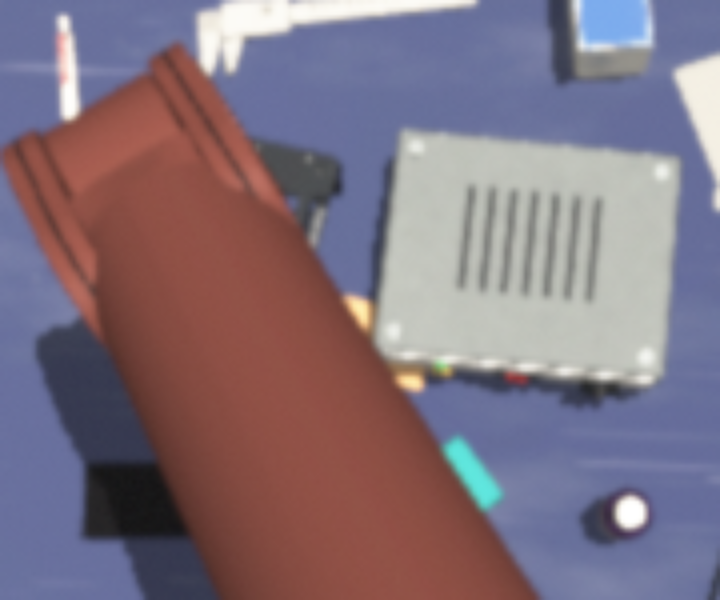

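The picture shows the box unmoved (screw at (393,330) in the crop). The wedge sits under its front left corner, with its edges visible at (357,310) and (410,380). I'll continue in small steps.

>>> arm_command(
  increments=[
    {"wx":0,"wy":0,"wz":0,"x":-0.04,"y":0,"z":0,"grip":1},
    {"wx":0,"wy":0,"wz":0,"x":-0.08,"y":0,"z":0,"grip":1},
    {"wx":0,"wy":0,"wz":0,"x":-0.12,"y":0,"z":0,"grip":1},
    {"wx":0,"wy":0,"wz":0,"x":-0.16,"y":0,"z":0,"grip":1},
    {"wx":0,"wy":0,"wz":0,"x":-0.2,"y":0,"z":0,"grip":1},
    {"wx":0,"wy":0,"wz":0,"x":-0.24,"y":0,"z":0,"grip":1},
    {"wx":0,"wy":0,"wz":0,"x":-0.28,"y":0,"z":0,"grip":1},
    {"wx":0,"wy":0,"wz":0,"x":-0.32,"y":0,"z":0,"grip":1},
    {"wx":0,"wy":0,"wz":0,"x":-0.32,"y":0,"z":0,"grip":1},
    {"wx":0,"wy":0,"wz":0,"x":-0.32,"y":0,"z":0,"grip":1},
  ],
)

```text
clock: 11.25
ee_pos: [0.5472, 0.1612, 0.0226]
tcp_rot: [0.77, 0.638, -0.0, 0.0]
contact_force: [-0.3, 0.8, -0.6]
grip_width: 0.004
gripper_force: 0.0
```

```bash
python3 -c "
from h import *
box(avg())"
```

```text
along 55.4 lat -0.9 push N 0.37 Fz 0.13
t 11.5 mean F [ 0.06  0.43 -0.  ] push 0.43
screws [(233.6, 176.2), (295.0, 182.5), (228.0, 222.3), (291.0, 228.8)]
```

>>> arm_command(
  increments=[
    {"wx":0,"wy":0,"wz":0,"x":-0.04,"y":0,"z":0,"grip":1},
    {"wx":0,"wy":0,"wz":0,"x":-0.08,"y":0,"z":0,"grip":1},
    {"wx":0,"wy":0,"wz":0,"x":-0.12,"y":0,"z":0,"grip":1},
    {"wx":0,"wy":0,"wz":0,"x":-0.16,"y":0,"z":0,"grip":1},
    {"wx":0,"wy":0,"wz":0,"x":-0.2,"y":0,"z":0,"grip":1},
    {"wx":0,"wy":0,"wz":0,"x":-0.24,"y":0,"z":0,"grip":1},
    {"wx":0,"wy":0,"wz":0,"x":-0.28,"y":0,"z":0,"grip":1},
    {"wx":0,"wy":0,"wz":0,"x":-0.32,"y":0,"z":0,"grip":1},
    {"wx":0,"wy":0,"wz":0,"x":-0.32,"y":0,"z":0,"grip":1},
    {"wx":0,"wy":0,"wz":0,"x":-0.32,"y":0,"z":0,"grip":1},
  ],
)

```text
clock: 12.33
ee_pos: [0.5467, 0.159, 0.0227]
tcp_rot: [0.77, 0.638, 0.001, -0.0]
contact_force: [0.5, 5.4, -1.4]
grip_width: 0.009
gripper_force: 2.5
```

```bash
python3 -c "
from h import *
box(avg())"
```

```text
along 57.7 lat -1.0 push N 4.98 Fz -1.62
t 12.5833 mean F [ 0.67  4.92 -1.54] push 4.96
screws [(233.8, 176.3), (295.0, 182.4), (228.1, 222.3), (291.2, 228.5)]
```

>>> arm_command(
  increments=[
    {"wx":0,"wy":0,"wz":0,"x":0.3,"y":0,"z":0,"grip":1},
    {"wx":0,"wy":0,"wz":0,"x":1,"y":0,"z":0,"grip":1},
    {"wx":0,"wy":0,"wz":0,"x":2,"y":0,"z":0,"grip":1},
    {"wx":0,"wy":0,"wz":0,"x":3,"y":0,"z":0,"grip":1},
    {"wx":0,"wy":0,"wz":0,"x":3,"y":0,"z":-2,"grip":1},
    {"wx":0,"wy":0,"wz":0,"x":3,"y":0,"z":-4.5,"grip":1},
    {"wx":0,"wy":0,"wz":0,"x":3,"y":0,"z":-7,"grip":1},
    {"wx":0,"wy":0,"wz":0,"x":3,"y":0,"z":-9,"grip":1},
    {"wx":0,"wy":0,"wz":0,"x":1,"y":0,"z":-10,"grip":1},
    {"wx":0,"wy":0,"wz":0,"x":-1,"y":0,"z":-10,"grip":1},
  ],
)

```text
clock: 13.42
ee_pos: [0.546, 0.1509, 0.1255]
tcp_rot: [0.769, 0.639, 0.002, 0.001]
contact_force: [0.3, -0.5, -0.6]
grip_width: 0.005
gripper_force: 0.0
```

```bash
python3 -c "
from h import *
go((.535,.0742,.1),1.389)"
```

```text
t 13.4167 at [0.546  0.1509 0.1255] F [ 0.27 -0.47 -0.64] grip 0.005 
shift cm [-7.75  0.31  2.54] dist 8.16 w [ 0.004 -0.003 -0.002] j [ 0.21  0.32 -0.66  1.78  0.22  1.11 -0.7 ]
```

>>> arm_command(
  increments=[
    {"wx":0,"wy":0,"wz":0,"x":-2,"y":0,"z":0,"grip":1},
    {"wx":0,"wy":0,"wz":0,"x":-4,"y":0.1,"z":0,"grip":1},
    {"wx":0,"wy":0,"wz":0,"x":-6,"y":0.2,"z":0,"grip":1},
    {"wx":0,"wy":0,"wz":0,"x":-7.2,"y":0.3,"z":0.5,"grip":1},
    {"wx":0,"wy":0,"wz":0,"x":-7.7,"y":0.3,"z":1.5,"grip":1},
    {"wx":0,"wy":0,"wz":0,"x":-7.7,"y":0.3,"z":2.5,"grip":1},
    {"wx":0,"wy":0,"wz":0,"x":-7.7,"y":0.3,"z":2.5,"grip":1},
    {"wx":0,"wy":0,"wz":0,"x":-7.7,"y":0.3,"z":2.5,"grip":1},
    {"wx":0,"wy":0,"wz":0,"x":-7.7,"y":0.3,"z":2.5,"grip":1},
    {"wx":0,"wy":0,"wz":0,"x":-7.7,"y":0.3,"z":2.5,"grip":1},
  ],
)

```text
clock: 14.25
ee_pos: [0.5336, 0.0733, 0.0978]
tcp_rot: [0.77, 0.639, 0.0, -0.0]
contact_force: [0.8, 0.2, 0.7]
grip_width: 0.005
gripper_force: 0.0
```

```bash
python3 -c "
from h import *
go((.535,.0742,.077),1.389)
cv2.imwrite('pics/c.png',np.hstack([cv2.resize(snap('side')[150:250,170:300],(400,308)),cv2.resize(snap('top')[150:250,170:300],(400,308))]))"
```

```text
t 14.25 at [0.5336 0.0733 0.0978] F [0.75 0.24 0.69] grip 0.005 
shift cm [0.12 0.12 2.08] dist 2.09 w [ 0.    -0.001 -0.004] j [ 0.33  0.29 -0.63  1.87  0.2   1.04 -0.56]
```

View pics/c.png

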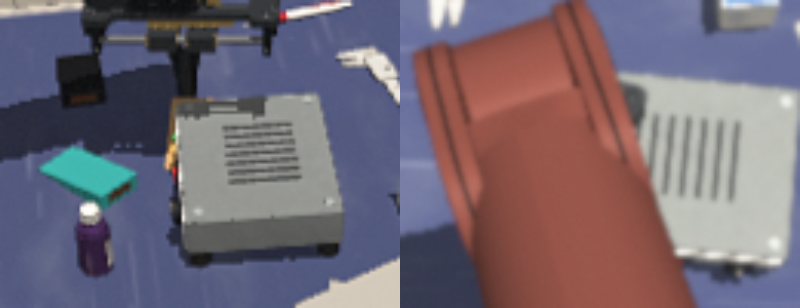

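The side view shows the fingertips above the front left corner, near (190,105), with the wedge under the box. Next I'll lower onto the screw.

>>> arm_command(
  increments=[
    {"wx":0,"wy":0,"wz":0,"x":0.1,"y":0.1,"z":0.6,"grip":1},
    {"wx":0,"wy":0,"wz":0,"x":0.1,"y":0.1,"z":1.1,"grip":1},
    {"wx":0,"wy":0,"wz":0,"x":0.1,"y":0.1,"z":1.5,"grip":1},
    {"wx":0,"wy":0,"wz":0,"x":0.1,"y":0.1,"z":1.7,"grip":1},
    {"wx":0,"wy":0,"wz":0,"x":0.1,"y":0.1,"z":1.85,"grip":1},
    {"wx":0,"wy":0,"wz":0,"x":0.1,"y":0.1,"z":1.95,"grip":1},
    {"wx":0,"wy":0,"wz":0,"x":0.1,"y":0.1,"z":2.05,"grip":1},
    {"wx":0,"wy":0,"wz":0,"x":0.1,"y":0.1,"z":2.1,"grip":1},
    {"wx":0,"wy":0,"wz":0,"x":0.1,"y":0.1,"z":2.15,"grip":1},
    {"wx":0,"wy":0,"wz":0,"x":0.1,"y":0.1,"z":2.15,"grip":1},
  ],
)

```text
clock: 15.18
ee_pos: [0.5345, 0.073, 0.0773]
tcp_rot: [0.77, 0.638, -0.0, 0.0]
contact_force: [-7.1, -0.8, 14.0]
grip_width: 0.005
gripper_force: 7.2
```

```bash
python3 -c "
from h import *
avg(); go((.535,.0742,.077),1.389)"
```

```text
along 144.6 lat 2.6 push N -2.41 Fz 13.75
t 15.4333 mean F [-6.56 -0.98 14.36] push -2.15
t 15.4333 at [0.5345 0.073  0.0773] F [-7.49 -1.07 13.75] grip 0.007 
shift cm [0.13 0.03 0.03] dist 0.14 w [ 0.     0.001 -0.005] j [ 0.32  0.32 -0.62  1.89  0.22  1.   -0.58]
```

>>> arm_command(
  increments=[
    {"wx":0,"wy":0,"wz":0,"x":0,"y":-0.03,"z":0,"grip":1},
    {"wx":0,"wy":0,"wz":0,"x":0,"y":-0.06,"z":0,"grip":1},
    {"wx":0,"wy":0,"wz":0,"x":-0.01,"y":-0.09,"z":0.01,"grip":1},
    {"wx":0,"wy":0,"wz":0,"x":-0.01,"y":-0.11,"z":0.02,"grip":1},
    {"wx":0,"wy":0,"wz":0,"x":-0.02,"y":-0.12,"z":0.03,"grip":1},
    {"wx":0,"wy":0,"wz":0,"x":-0.02,"y":-0.12,"z":0.03,"grip":1},
    {"wx":0,"wy":0,"wz":0,"x":-0.02,"y":-0.12,"z":0.03,"grip":1},
    {"wx":0,"wy":0,"wz":0,"x":-0.02,"y":-0.12,"z":0.03,"grip":1},
    {"wx":0,"wy":0,"wz":0,"x":-0.02,"y":-0.12,"z":0.03,"grip":1},
    {"wx":0,"wy":0,"wz":0,"x":-0.02,"y":-0.12,"z":0.03,"grip":1},
  ],
)

```text
clock: 16.27
ee_pos: [0.5344, 0.0729, 0.0773]
tcp_rot: [0.77, 0.638, 0.001, 0.001]
contact_force: [-2.0, -1.9, 11.9]
grip_width: 0.008
gripper_force: 5.9
```

```bash
python3 -c "
from h import *
i=avg(); go((.535,.0742,.077),1.389); box(i)
cv2.imwrite('pics/d.png',np.hstack([cv2.resize(snap('side')[150:250,170:300],(400,308)),cv2.resize(i[150:250,170:300],(400,308))]))"
```

```text
along 144.6 lat 2.5 push N -0.73 Fz 11.39
t 16.5167 mean F [-2.3  -1.05 11.65] push -1.45
t 16.5167 at [0.5344 0.073  0.0773] F [-1.69 -0.43 11.39] grip 0.009 
shift cm [0.13 0.04 0.03] dist 0.14 w [ 0.002 -0.    -0.005] j [ 0.32  0.32 -0.62  1.89  0.22  1.   -0.58]
screws [(235.6, 175.6), (295.0, 182.4), (nan, nan), (291.2, 228.7)]h.py:40: RuntimeWarning: invalid value encountered in scalar divide
  out.append((round((a*X).sum()/a.sum(),1),round((a*Y).sum()/a.sum(),1)))
```

View pics/d.png

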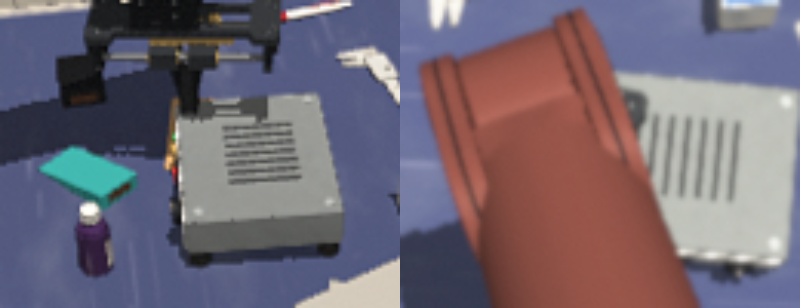

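The fingertips are on the corner at (188,110) in the crop. The box is level and its screws haven't moved. I'll press slightly harder, then hand in.

>>> arm_command(
  increments=[
    {"wx":0,"wy":0,"wz":0,"x":0,"y":-0.01,"z":0.02,"grip":1},
    {"wx":0,"wy":0,"wz":0,"x":0,"y":-0.02,"z":0.04,"grip":1},
    {"wx":0,"wy":0,"wz":0,"x":-0.01,"y":-0.04,"z":0.06,"grip":1},
    {"wx":0,"wy":0,"wz":0,"x":-0.01,"y":-0.05,"z":0.08,"grip":1},
    {"wx":0,"wy":0,"wz":0,"x":-0.02,"y":-0.06,"z":0.1,"grip":1},
    {"wx":0,"wy":0,"wz":0,"x":-0.02,"y":-0.06,"z":0.1,"grip":1},
    {"wx":0,"wy":0,"wz":0,"x":-0.02,"y":-0.06,"z":0.1,"grip":1},
    {"wx":0,"wy":0,"wz":0,"x":-0.02,"y":-0.06,"z":0.1,"grip":1},
    {"wx":0,"wy":0,"wz":0,"x":-0.02,"y":-0.06,"z":0.1,"grip":1},
    {"wx":0,"wy":0,"wz":0,"x":-0.02,"y":-0.06,"z":0.1,"grip":1},
  ],
)

```text
clock: 17.4
ee_pos: [0.5343, 0.073, 0.0771]
tcp_rot: [0.77, 0.638, 0.001, 0.001]
contact_force: [-4.0, -1.5, 18.9]
grip_width: 0.005
gripper_force: 9.4
```

```bash
python3 -W ignore -c "
from h import *
i=avg(); go((.535,.0742,.077),1.389); box(i)
F=read_state()['contact_force']
if 9<F[2]<28: print(sign_off())"
```

```text
along 144.5 lat 2.4 push N -3.19 Fz 18.85
t 17.65 mean F [-3.94 -1.28 19.13] push -1.97
t 17.65 at [0.5343 0.073  0.0771] F [-3.15 -2.67 18.85] grip 0.001 
shift cm [0.13 0.05 0.01] dist 0.14 w [ 0.004 -0.    -0.005] j [ 0.32  0.32 -0.62  1.89  0.22  1.   -0.58]
screws [(235.5, 175.4), (295.0, 182.5), (nan, nan), (291.2, 228.6)]
the job is handed in; nothing more can be done
None
```

I pushed the wedge snugly under the short foot and handed the job in at 17.7 s, with the fingertips pressing about 19 N on the box above that foot; the box stayed level and had not visibly moved.

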